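# Park the full jar in its bench clip

### The arm

A 6-joint arm with a two-finger parallel gripper is mounted at the origin on the work surface. World frame = base frame: x ahead of the robot, y to its left, z up, the work surface at z = 0. Lengths are in m, angles in degrees, forces in N, time in s.
With the tool pointing down it reaches from about 0.25 to 0.725 m from the base axis. Payload 9.7 kg.
Tool frame: the origin (TCP) lies midway between the tips of the shut fingers; the grasp point (between the pads) lies 19 mm behind it; z points along the fingers, x is the direction in which the jaws open and shut, and the axes are right-handed (so a half turn about z gives the same grasp; the last joint's range is limited). The gripper opens to 85 mm and grips with 20 to 120 N. Pads are 22 mm wide; open, the fingers measure 114 mm over their backs; the gripper's body (76 mm by 85 mm) begins 54 mm behind the grasp point. The pads swing forward as they close: fully open they stand 13 mm farther back than shut.
Start: joints at [65.489, 4.979, 10.078, 95.1, 0, 90], TCP at [0.228, 0.5, 0.231] pointing down, gripper open.
Joint ranges: [-179.16, 179.16], [-48.56, 103.87], [-65.8, 70.77], [-126.05, 130.52], [-82.76, 87.17], [-180, 180]. Speed limits (degrees/s): [127.2, 127.2, 147.25, 180, 180, 180].

### API

Orientations are given as [roll, pitch, yaw] about the fixed x, y, z axes, in that order (R = Rz(yaw) Ry(pitch) Rx(roll)).
In Python, from workcell import bot, optics gives the robot as it stands.
- The arm moves only by the shell command python3 -m creep 'ROWS' [FORCE]. ROWS is JSON, a list of rows, each a list of 7 numbers: the shift along the tool's x, y, z in m, then the turn, a rotation vector about the tool's x, y, z in rad, then the opening, from 0 (shut) to 1 (fully open). A call has 1 to 8 rows; each row is the pose to reach, as a shift and turn from the pose commanded when the call began, along the tool's axes at that moment; what a row does not reach only later rows make up. A row lasts 1/10 s, in which the tool goes at most 50 mm and 8.59 degrees, less where a joint would pass 70% of its speed; a pose out of reach is approached as far as the arm can. A call with a gripper value outside its range is refused whole. The fingers move at their own pace and stop on an object; FORCE is the grip in N (left out, the last holds). Time passes only in rows, so rows that repeat a pose let the fingers close. It gives the time, the measured TCP pose, the force and the opening at its end, in the units of the state.
- bot.get_obs(): the state, without advancing time (a new reading comes with each control period).
- optics.camera(name): name is "scene" or "top" or "wrist"; returns the picture (384x512x3 uint8, red, green, blue); there is no depth.
- optics.camera_params(name): a dict with "camera_matrix" (3x3 intrinsics, pixels), "R" (3x3) and "t" (3): a world point X has camera coordinates R X + t; the wrist camera has in their place "mount" (4x4, takes a point from camera to tool coordinates, whose origin is the TCP and whose axes are the tool frame's). Camera axes: x right, y down, z forward; pixel columns grow to the right and rows downward; lengths in m; the calibration is good to about 2 mm. A picture is of the moment at which its call begins: read the wrist's pose just before it. camera_params takes no time and is no camera call.
- bot.job_done(): hands the job in, once; it reports no verdict.
The state is a dict: "time": time; "q": joint angles; "qd": joint speeds; "joint_efforts": joint torques, N m; "ee_pos": TCP position; "tcp_rot": TCP orientation; "wrist_force": force on the tool from outside, world axes, zero at the start; "torque": the same for the moment, N m; "opening": finger opening in m.
Only numpy, scipy, OpenCV 4.12 (cv2) and the standard library are available. Lean on these libraries where they do the work, as an engineer would, in place of code of your own. Each camera call takes 0.05 s, during which the arm holds its last target.

### The job

Slide the full amber glass jar along the bench, round the vial rack and the tip box, and push it into the sprung bench clip until it snaps between the rollers and sits fully home against the rubber pad; then back away and leave it there. Keep it standing on the bench all the way and do not push on the glass with more than 25 N in all. Neither jar nor robot may touch the vial rack, the tip box or the bench meter, and the two other bottles stay where they are.

Things in the scene. Friction and masses are not known exactly. Their poses are not given: they have to be found in the camera images.
- jar: The jar to push: closed, full, squat amber glass jar with a blank white label band and a white screw lid. Round, 96 mm diameter straight wall from the bench up to 60 mm, lid 89 mm diameter up to 76 mm. Too wide to grasp: push low on its wall. 0.35 to 0.63 kg; about 1.5 to 5 N slide it on the bench. Glass cracks above 25 N in all (both fingers added). Origin: centre of its underside; z up.
- clip: Bench clip, screwed down: 12 mm steel post, 182 mm tall, whose boss head holds a level rod with the clip head (black crossbar, rubber pad, two bowed steel arms with red rollers). Origin: on the bench below the rod at the boss head; the post is 22 mm to its +y side. +x runs along the rod: push the jar in along +x; the mouth faces -x. Head 108 mm wide, 140 mm over the arms; all centred 32 mm up.
- clip_mid (a point): Point on the bench on the clip's axis, 130 mm in front (-x) of the clip's origin, axes as the clip's: where the jar's centre stands when fully home IF the clip head is set mid-way. The head slides in the boss head and is locked wherever it was last set: home may lie up to 20 mm nearer or farther along x. The setting is not measured; find home by feel.
- clip_boss (a point): Point 32 mm above the clip's origin, on the rod's axis. The rubber pad on the head (36 mm wide, 24 mm tall, meets the jar's wall) is sprung: at home it gives way at 3 N per mm for 7 mm and is then solid, so the push climbs steeply there.
- clip_arm_left (a joint): Angle of the left (+y) sprung arm, rad: 0 at rest, grows as its roller (10 mm diameter, 88 mm from the pivot) is spread. Rollers stand 80 mm apart (centres) when empty and are met with the jar about 60 mm short of home; they and the sliding friction together resist with 5 to 15 N, are widest (0.14 each) 26 mm short, then close behind the jar and help it home: about 0.055 each.
- clip_arm_right (a joint): The same for the right (-y) arm and roller.
- vial_rack: Blue rack with capped vials, fixed: 75 mm (its x) by 120 mm (its y), 60 mm tall. Origin: centre of its underside. It and the tip box may change places: one stands between jar and clip, the other nearer the robot; the jar fits through the lane between them.
- tip_box: Yellow pipette tip box with a clear lid, fixed: 78 mm (its x) by 118 mm (its y), 62 mm tall. Origin: centre of its underside.
- bench_meter: White bench meter with a small screen, fixed, to the left of the clip: 150 mm (its x) by 105 mm (its y), 58 mm tall. Origin: centre of its underside.
- reagent_bottle: Loose amber bottle with a blue cap, 60 mm diameter, 125 mm tall, beyond the obstacles. Origin: centre of its underside. Leave it alone.
- sample_bottle: Loose small white bottle with a red cap, 48 mm diameter, 75 mm tall, to the right of the jar. Origin: centre of its underside. Leave it alone.

How it is judged (in metres and radians):
On the way:
1. the jar has been brought round the obstacles to the mouth of the clip (x of jar in the frame of clip above -0.24 m and y of jar in the frame of clip between -0.05 and 0.05 m), for 0.05 s.
At the end, for the whole second after the job is handed in: The jar stands upright and still on the bench inside the clip, both rollers closed behind it (each arm between 0.015 and 0.10 rad, which means within about 8 mm of fully home), its centre within 15 mm of the clip's axis and 95 to 157 mm in front of the clip's origin (value of joint clip_arm_left between 0.015 and 0.1 rad and value of joint clip_arm_right between 0.015 and 0.1 rad and x of jar in the frame of clip between -0.157 and -0.095 m and y of jar in the frame of clip between -0.015 and 0.015 m and angle between jar's own z axis and vertical below 0.05 rad and height (world z) of jar below 0.004 m and linear speed of jar below 0.01 m/s); the robot touches nothing.
It fails at once if the vial rack, tip box or bench meter is touched by the jar or the robot (contact force between any of vial_rack, tip_box, bench_meter and anything else above 0.5 N).
It fails at once if the reagent bottle or the sample bottle is shifted by more than 10 mm (distance of any of reagent_bottle, sample_bottle from where it was at the start of the episode above 0.01 m).
It fails at once if the robot pushes on the glass jar with more than 25 N (contact force between jar and the fingers above 25 N or contact force between jar and the arm above 25 N).
It fails at once if the jar is lifted off the bench by more than 10 mm or tipped by more than 0.2 rad (height (world z) of jar above 0.01 m or angle between jar's own z axis and vertical above 0.2 rad).
It also fails if it takes over 72 s, if anything falls off the work surface, if the arm or the gripper's body presses on something with over 40 N, if the wrist force passes 120 N, or if a joint passes its speed limit or range.

## Working session

There is one attempt and no reset: what is moved stays moved. The work goes in short steps, Python scripts to look and compute and a shell command to move; the robot and the scene stay as the last step left them, time stands still between calls to the robot, and variables do not carry over. Pictures are saved under pics/ and viewed, and the job is handed in when it is done.

```bash
ls; mkdir -p pics; python3 - <<'E'
from workcell import bot, optics
import cv2, numpy as np
print(bot.get_obs())
for n in ("scene","top","wrist"):
    im=optics.camera(n); cv2.imwrite(f"pics/{n}0.png",im[:,:,::-1])
    print(n,optics.camera_params(n))
E
```

```text
pics
{'time': 0.0, 'q': array([ 6.54869403e+01,  5.01197194e+00,  1.00327614e+01,  9.50980075e+01,
       -1.62337781e-03,  9.00028768e+01]), 'qd': array([-0.03213878, -0.08454391, -0.00327   , -0.0149163 ,  0.05945303,
        0.07970258]), 'joint_efforts': array([ 3.16099926e-03, -5.20388818e+01,  4.64798391e+01,  1.63261732e-02,
        1.14542813e-04, -2.61497371e-05]), 'ee_pos': array([0.22810852, 0.50021681, 0.23055953]), 'tcp_rot': array([1.79998373e+02, 7.72180018e-02, 6.54840635e+01]), 'wrist_force': array([-0.5112991 ,  0.25086536, -0.32871607]), 'torque': array([-0.0266472 , -0.01050827, -0.00572729]), 'opening': 0.08523050006679266}
scene {'camera_matrix': array([[408.33863011,   0.        , 255.34991817],
       [  0.        , 408.33863011, 187.34502248],
       [  0.        ,   0.        ,   1.        ]]), 'R': array([[-0.0862896 ,  0.9962695 ,  0.0010879 ],
       [ 0.83403958,  0.0728356 , -0.54687563],
       [-0.54491475, -0.04628233, -0.83721315]]), 't': array([ 0.0314028 , -0.45948082,  1.70434731])}
top {'camera_matrix': array([[409.70933104,   0.        , 254.32898082],
       [  0.        , 409.70933104, 190.4741916 ],
       [  0.        ,   0.        ,   1.        ]]), 'R': array([[-0.02159024, -0.9997491 , -0.00596563],
       [-0.98384383,  0.02230672, -0.17763367],
       [ 0.17772218,  0.00203409, -0.9840786 ]]), 't': array([0.03655051, 0.55870833, 1.12392828])}
wrist {'camera_matrix': array([[312.39495524,   0.        , 263.45712179],
       [  0.        , 312.39495524, 193.74822421],
       [  0.        ,   0.        ,   1.        ]]), 'mount': array([[ 9.99999808e-01,  2.38236383e-04,  5.71370847e-04,
        -8.01927398e-04],
       [-4.06435889e-04,  9.48858087e-01,  3.15702654e-01,
        -8.17266981e-02],
       [-4.66937990e-04, -3.15702826e-01,  9.48858002e-01,
        -1.41531771e-01],
       [ 0.00000000e+00,  0.00000000e+00,  0.00000000e+00,
         1.00000000e+00]])}
```

View pics/top0.png

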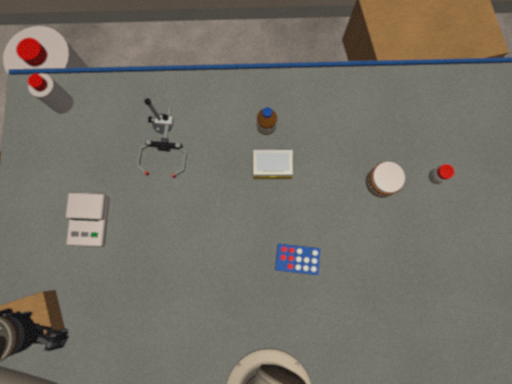

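View pics/scene0.png

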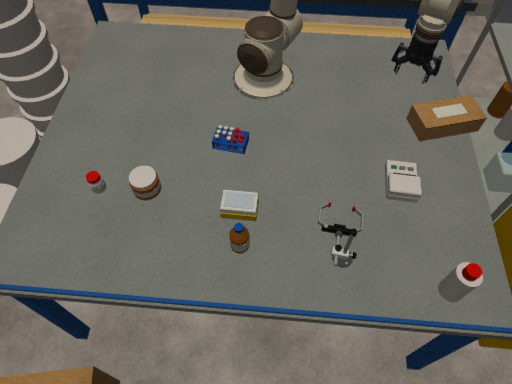

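View pics/wrist0.png

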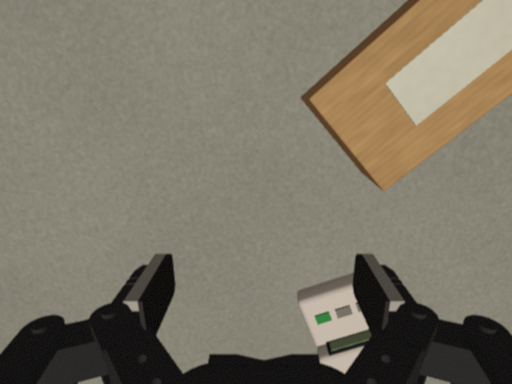

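```bash
cat > h.py <<'E'
import numpy as np, cv2
from workcell import bot, optics
P={n:optics.camera_params(n) for n in ("scene","top")}
def ray(n,u,v,z):
    p=P[n]; K=p["camera_matrix"];R=np.array(p["R"]);t=np.array(p["t"])
    c=-R.T@t; d=R.T@np.linalg.solve(K,[u,v,1.]); return c+d*(z-c[2])/d[2]
def proj(n,X):
    p=P[n]; x=p["R"]@np.array(X,float)+p["t"]; x=p["camera_matrix"]@x; return x[:2]/x[2]
def mask(hsv,lo,hi): return cv2.inRange(hsv,np.array(lo),np.array(hi))
def blobs(m,a=15):
    n,l,s,c=cv2.connectedComponentsWithStats(m); return [(c[i].round(1),s[i]) for i in range(1,n) if s[i][4]>=a]
E
python3 - <<'E'
from h import *
for n in("top","scene"):
    im=cv2.imread(f"pics/{n}0.png"); hsv=cv2.cvtColor(im,cv2.COLOR_BGR2HSV)
    for nm,lo,hi in (("red",(0,150,80),(6,255,255)),("red2",(174,150,80),(180,255,255)),("white",(0,0,185),(180,60,255)),("blue",(105,140,60),(125,255,255)),("yellow",(22,120,80),(34,255,255)),("amber",(5,90,50),(20,255,200)),("black",(0,0,0),(180,255,45))):
        for c,s in blobs(mask(hsv,lo,hi),6): print(n,nm,c,s,ray(n,*c,0.07)[:2].round(3))
    x0,y0,x1,y1={"top":(55,75,475,290),"scene":(75,120,435,275)}[n]
# zoom pics
im=cv2.imread("pics/top0.png"); 
cv2.imwrite("pics/z1.png",cv2.resize(im[90:200,125:225],None,fx=5,fy=5,interpolation=cv2.INTER_CUBIC))
cv2.imwrite("pics/z2.png",cv2.resize(im[100:290,225:465],None,fx=3,fy=3,interpolation=cv2.INTER_CUBIC))
im=cv2.imread("pics/scene0.png"); 
cv2.imwrite("pics/z3.png",cv2.resize(im[150:275,300:440],None,fx=5,fy=4.5,interpolation=cv2.INTER_CUBIC))
E
```

```text
top red [30.4 50.3] [ 17  38  29  26 481] [1.    0.689]
top red [36.2 81.3] [ 28  74  18  16 173] [0.9   0.664]
top red [445.7 171.2] [438 164  16  15 184] [ 0.599 -0.519]
top red [283.3 249. ] [282 248   3   3   7] [ 0.391 -0.052]
top red [291.  249.7] [290 249   3   3   7] [ 0.388 -0.073]
top red [282.9 256.9] [282 256   3   3   8] [ 0.369 -0.05 ]
top red [290.3 258. ] [289 257   3   3   7] [ 0.366 -0.07 ]
top red [289.7 266. ] [289 265   3   3   7] [ 0.345 -0.068]
top red2 [283.7 249. ] [282 247   4   5   9] [ 0.391 -0.053]
top red2 [291.2 249.7] [289 248   5   5   9] [ 0.388 -0.073]
top red2 [282.1 257.1] [281 255   4   5   8] [ 0.369 -0.048]
top red2 [291.  257.2] [289 256   4   4   6] [ 0.368 -0.072]
top red2 [289.3 265. ] [288 264   4   4   7] [ 0.347 -0.067]
top white [54.7 35.1] [53 33  5  6 10] [1.048 0.619]
top white [60.9 40.3] [59 36  6  8 15] [1.031 0.599]
top white [45.  44.5] [43 43  5  4  6] [1.018 0.646]
top white [56.6 58.7] [ 42  42  25  25 183] [0.971 0.608]
top white [63.8 46.8] [63 45  3  4  6] [1.009 0.589]
top white [17.3 66.1] [15 65  6  3 11] [0.95  0.725]

[... 4556 characters left out ...]
 ]
scene black [263.5   0. ] [257   0  14   1  14] [-0.438 -0.032]
scene black [369.4   2.7] [297   0 124   9 720] [-0.459  0.454]
scene black [464.1   8.1] [451   0  27  22 190] [-0.455  0.88 ]
scene black [102.1  11. ] [98  3  9 17 50] [-0.29  -0.749]
scene black [283.9  16.1] [270  11  25   8  37] [-0.324  0.068]
scene black [420.3  52.3] [ 392   27   54   55 1152] [-0.128  0.641]
scene black [253.5  62.1] [238  44  43  33 568] [-0.007 -0.04 ]
scene black [340.  229.6] [322 224  35  13 230] [0.725 0.289]
scene black [338.1 247.5] [336 245   6   6  27] [0.785 0.281]
scene black [353.7 255.4] [352 252   4   7  21] [0.806 0.326]
scene black [ 61.1 314.6] [ 30 297  59  41 485] [ 1.047 -0.465]
```

```bash
ls pics
```

```text
scene0.png
top0.png
wrist0.png
z1.png
z2.png
z3.png
```

View pics/z1.png

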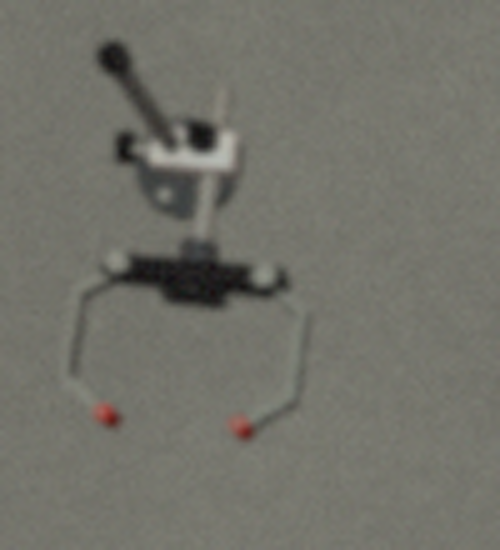

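View pics/z2.png

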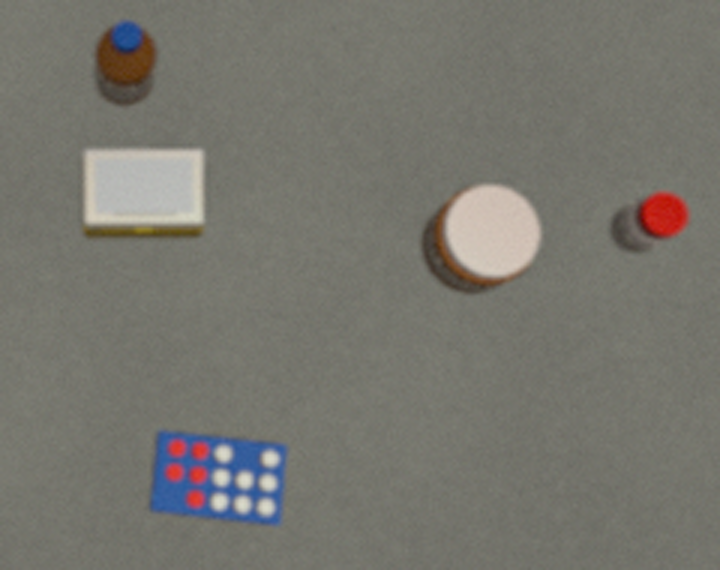

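View pics/z3.png

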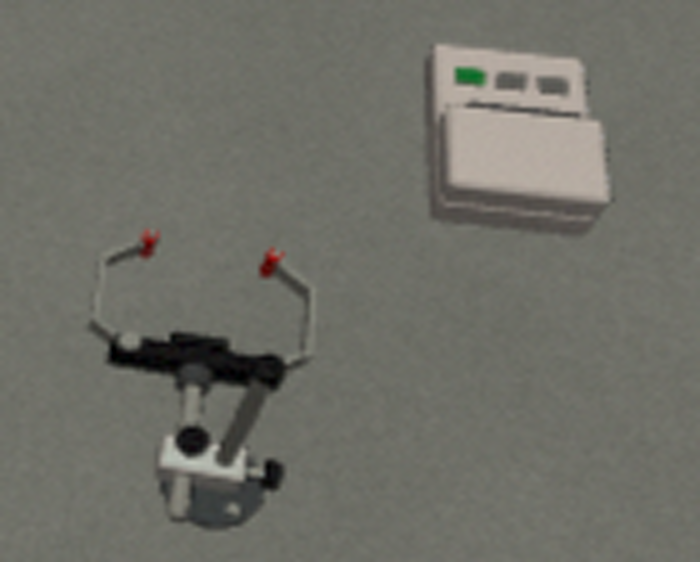

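```bash
python3 - <<'E'
from h import *
def tri(a,b):
    # rays from two views
    A=[];B=[]
    M=np.zeros((3,3));v=np.zeros(3);L=[]
    for n,(x,y) in (("top",a),("scene",b)):
        p0=ray(n,x,y,0);p1=ray(n,x,y,.3);d=(p1-p0)/np.linalg.norm(p1-p0);Q=np.eye(3)-np.outer(d,d);M+=Q;v+=Q@p0;L.append((p0,d))
    X=np.linalg.solve(M,v);e=[np.linalg.norm(np.cross(X-p,d)) for p,d in L];return X.round(4),np.round(e,4)
t=lambda x,y:(125+(x+.5)/5-.5,90+(y+.5)/5-.5); s=lambda x,y:(300+(x+.5)/5-.5,150+(y+.5)/4.5-.5)
print("rollL",tri(t(107,415),s(270,263)),ray("top",*t(107,415),.032),ray("scene",*s(270,263),.032))
print("rollR",tri(t(242,428),s(149,243)),ray("top",*t(242,428),.032),ray("scene",*s(149,243),.032))
print("screwL",tri(t(117,262),s(268,368)),"screwR",tri(t(265,275),s(130,342)))
print("rod front",ray("top",*t(200,232),.032),"rod back",ray("top",*t(208,180),.032),"rod tail",ray("top",*t(222,95),.032))
print("boss top",tri(t(203,133),s(192,440)), "bosswhite c",ray("top",*t(190,150),.04))
im=cv2.imread("pics/top0.png");hsv=cv2.cvtColor(im,cv2.COLOR_BGR2HSV)
m=mask(hsv,(0,0,170),(180,60,255))
cs,_=cv2.findContours(m,cv2.RETR_EXTERNAL,cv2.CHAIN_APPROX_NONE)
for c in cs:
    x,y=c[:,0].mean(0)
    if cv2.contourArea(c)>200 and 250<x<420 and 100<y<200:
        r=cv2.minAreaRect(c);print(r)
        if x<320:
            for q in cv2.boxPoints(r): print("tip",ray("top",*q,.062).round(4))
        else:
            e=cv2.fitEllipse(c);print("jar",e,ray("top",*e[0],.076).round(4))
m=mask(hsv,(100,120,50),(130,255,255))|mask(hsv,(0,150,80),(8,255,255))|mask(hsv,(170,120,80),(180,255,255))
m[:235]=0;m[285:]=0;m[:,:265]=0;m[:,335:]=0;m=cv2.morphologyEx(m,cv2.MORPH_CLOSE,np.ones((7,7)))
pts=cv2.findNonZero(m);r=cv2.minAreaRect(pts);print(r)
for q in cv2.boxPoints(r): print("rack",ray("top",*q,.055).round(4))
im=cv2.imread("pics/scene0.png");hsv=cv2.cvtColor(im,cv2.COLOR_BGR2HSV)
cv2.imwrite("pics/z4.png",cv2.resize(im[110:265,75:275],None,fx=4,fy=3.8,interpolation=cv2.INTER_CUBIC))
for q in [(445.7,171.2)]: print("sample",ray("top",*q,.075))
print("meter", [ray("top",*q,.055).round(3) for q in ((67,194),(104,194),(103,246),(67,246))])
E
```

```text
rollL (array([0.623 , 0.3413, 0.0328]), array([0.0002, 0.0002])) [0.62322809 0.34130442 0.032     ] [0.62247191 0.34176677 0.032     ]
rollR (array([0.6133, 0.2626, 0.0331]), array([0.0011, 0.0011])) [0.61358874 0.26178338 0.032     ] [0.61244791 0.26387552 0.032     ]
screwL (array([0.7132, 0.3346, 0.0427]), array([0.0002, 0.0002])) screwR (array([0.7023, 0.2478, 0.0458]), array([0.0011, 0.0011]))
rod front [0.73398913 0.28853299 0.032     ] rod back [0.76638457 0.28429116 0.032     ] rod tail [0.81998587 0.27671214 0.032     ]
boss top (array([0.7831, 0.2809, 0.0663]), array([0.0009, 0.0009])) bosswhite c [0.78257274 0.29358283 0.04      ]
((389.0, 176.5), (29.0, 30.0), 90.0)
jar ((388.86492919921875, 176.52027893066406), (28.771045684814453, 30.71613311767578), 124.6038589477539) [ 0.586  -0.3551  0.076 ]
((273.0, 162.0), (24.0, 38.0), 90.0)
tip [0.676  0.0225 0.062 ]
tip [ 0.6734 -0.0871  0.062 ]
tip [ 0.6026 -0.0844  0.062 ]
tip [0.6051 0.0241 0.062 ]
((297.51220703125, 258.8902587890625), (42.516143798828125, 26.17227554321289), 6.34019136428833)
rack [ 0.3358 -0.0278  0.055 ]
rack [ 0.4068 -0.0381  0.055 ]
rack [ 0.3912 -0.1551  0.055 ]
rack [ 0.3206 -0.1436  0.055 ]
sample [ 0.59787273 -0.51657604  0.075     ]
meter [array([0.56 , 0.559, 0.055]), array([0.558, 0.454, 0.055]), array([0.411, 0.45 , 0.055]), array([0.413, 0.551, 0.055])]
```

View pics/z4.png

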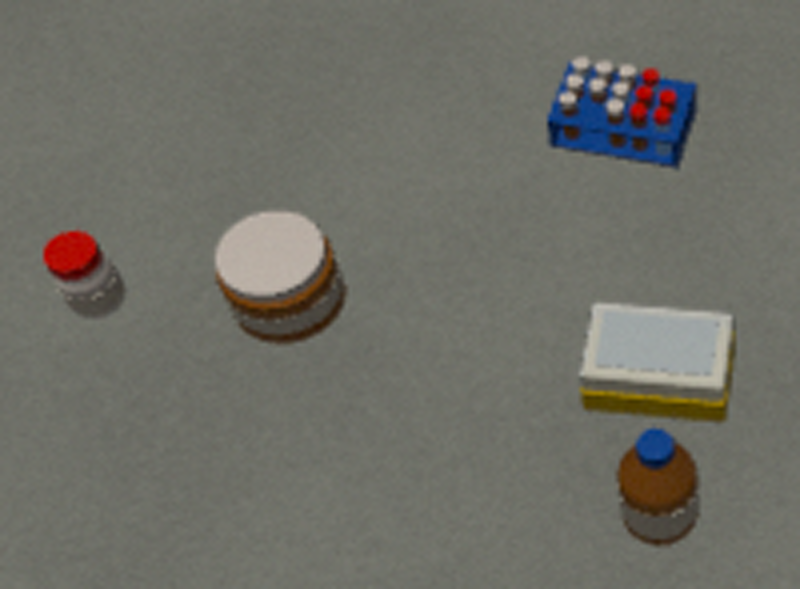

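```bash
python3 -m creep '[[-0.34,0.35,0,0,0,-1.0,0.6],[-0.34,0.35,0,0,0,-1.0,0.6],[-0.34,0.35,0,0,0,-1.0,0.6],[-0.34,0.35,0,0,0,-1.0,0.6],[-0.34,0.35,0,0,0,-1.0,0.6],[-0.34,0.35,0,0,0,-1.0,0.6],[-0.34,0.35,0,0,0,-1.0,0.6],[-0.34,0.35,0,0,0,-1.0,0.6]]' 20; python3 -c "
from h import *
print(bot.get_obs()['q'])"
```

```text
time: 0.95
ee_pos: [0.3616, 0.1603, 0.2313]
tcp_rot: [180.0, -0.0, 123.1]
wrist_force: [1.3, 0.8, -0.3]
opening: 0.0512
[ 2.39025827e+01 -1.59717510e+01 -9.23394780e+00  9.67214331e+01
  8.56696621e-03 -9.21372937e+00]
```

```bash
cat >> h.py <<'E'
def to(x,y,z,yaw):
    o=bot.get_obs();Y=np.radians(o["tcp_rot"][2]);d=np.array([x,y,z])-o["ee_pos"]
    dy=(yaw-o["tcp_rot"][2]+180)%360-180
    print("now",o["ee_pos"].round(4),o["tcp_rot"].round(2),"F",o["wrist_force"].round(1),"open",round(o["opening"],4),"q",o["q"].round(0))
    print("row",np.round([d[0]*np.cos(Y)+d[1]*np.sin(Y),d[0]*np.sin(Y)-d[1]*np.cos(Y),-d[2],-np.radians(dy)],4))
E
python3 -c "
from h import *
to(.583,-.415,.231,180)"
```

```text
now [0.3616 0.1603 0.2313] [ 1.7998e+02 -1.0000e-02  1.2312e+02] F [ 1.3  0.8 -0.3] open 0.0512 q [ 24. -16.  -9.  97.   0.  -9.]
row [-6.028e-01 -1.288e-01  3.000e-04 -9.928e-01]
```

```bash
python3 -m creep '[[-0.603,-0.129,0,0,0,-0.993,0.6],[-0.603,-0.129,0,0,0,-0.993,0.6],[-0.603,-0.129,0,0,0,-0.993,0.6],[-0.603,-0.129,0,0,0,-0.993,0.6],[-0.603,-0.129,0,0,0,-0.993,0.6],[-0.603,-0.129,0,0,0,-0.993,0.6],[-0.603,-0.129,0,0,0,-0.993,0.6],[-0.603,-0.129,0,0,0,-0.993,0.6]]' 20; python3 -c "
from h import *
to(.583,-.415,.231,180)"
```

```text
time: 1.75
ee_pos: [0.4849, -0.1611, 0.2316]
tcp_rot: [180.0, 0.0, -180.0]
wrist_force: [1.1, -0.0, 0.0]
opening: 0.0513
now [ 0.4849 -0.1611  0.2316] [ 1.7999e+02  2.0000e-02 -1.8000e+02] F [ 1.1 -0.   0. ] open 0.0513 q [ -18.   -0.    5.   95.    0. -108.]
row [-9.810e-02 -2.539e-01  6.000e-04  1.000e-04]
```

Now over, then descend to 0.10 and look.

```bash
python3 -m creep '[[-0.098,-0.254,0,0,0,0,0.6],[-0.098,-0.254,0,0,0,0,0.6],[-0.098,-0.254,0,0,0,0,0.6],[-0.098,-0.254,0,0,0,0,0.6],[-0.098,-0.254,0,0,0,0,0.6],[-0.098,-0.254,0,0,0,0,0.6],[-0.098,-0.254,0.10,0,0,0,0.6],[-0.098,-0.254,0.12,0,0,0,0.6]]' 20; python3 - <<'E'
from h import *
to(.583,-.415,.015,180)
for n in("wrist","top"): cv2.imwrite(f"pics/{n}1.png",optics.camera(n)[:,:,::-1])
im=cv2.imread("pics/top1.png");cv2.imwrite("pics/top1z.png",cv2.resize(im[120:250,330:480],None,fx=4,fy=4))
E
```

```text
time: 2.55
ee_pos: [0.5826, -0.416, 0.1311]
tcp_rot: [-179.9, 0.2, 179.6]
wrist_force: [0.7, 0.4, -0.2]
opening: 0.0511
now [ 0.5826 -0.416   0.1311] [-179.87    0.19  179.61] F [ 0.7  0.4 -0.2] open 0.0511 q [ -36.   28.   27.   89.    0. -125.]
row [-0.0004  0.001   0.1161 -0.0068]
```

View pics/wrist1.png

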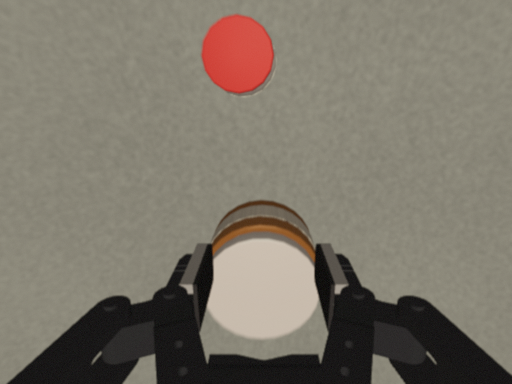

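View pics/top1z.png

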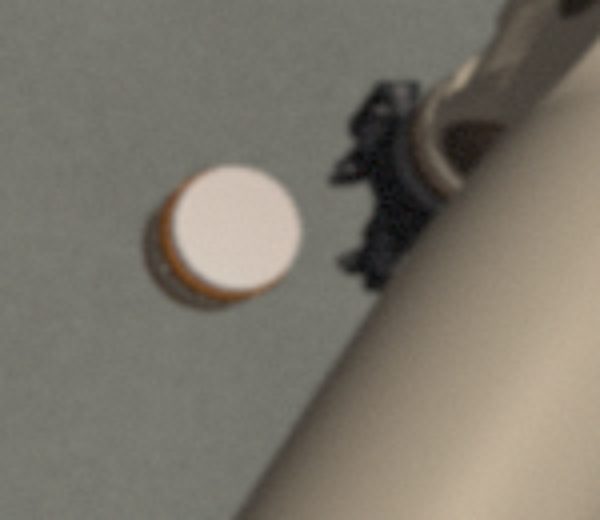

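```bash
python3 -m creep '[[0,-0.002,0.04,0,0,-0.006,0.6],[0,-0.002,0.08,0,0,-0.006,0.6],[0,-0.002,0.10,0,0,-0.006,0.6],[0,-0.002,0.115,0,0,-0.006,0.6],[0,-0.002,0.115,0,0,-0.006,0.6],[0,-0.002,0.115,0,0,-0.006,0.6]]' 20; python3 - <<'E'
from h import *
to(.583,-.415,.015,180)
cv2.imwrite("pics/wrist2.png",optics.camera("wrist")[:,:,::-1])
E
```

```text
time: 3.25
ee_pos: [0.5822, -0.4165, 0.019]
tcp_rot: [-179.9, 0.1, -180.0]
wrist_force: [0.3, 0.6, 0.3]
opening: 0.0516
now [ 0.5822 -0.4165  0.019 ] [-1.7992e+02  1.2000e-01 -1.7997e+02] F [0.3 0.6 0.3] open 0.0516 q [ -36.   29.   16.   77.    0. -126.]
row [-0.0008  0.0015  0.004   0.0005]
```

View pics/wrist2.png

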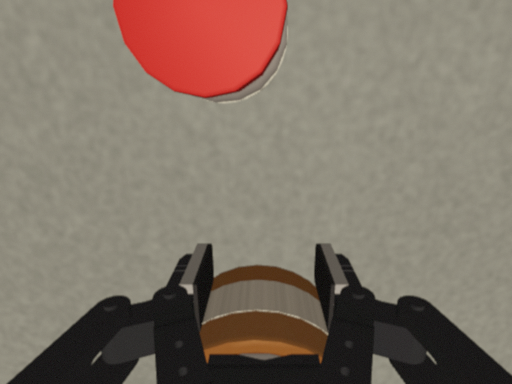

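```bash
python3 -m creep '[[0,0.003,0.003,0,0,0,0.6],[0,0.006,0.003,0,0,0,0.6],[0,0.009,0.003,0,0,0,0.6],[0,0.012,0.003,0,0,0,0.6],[0,0.016,0.003,0,0,0,0.6],[0,0.021,0.003,0,0,0,0.6],[0,0.027,0.003,0,0,0,0.6],[0,0.034,0.003,0,0,0,0.6]]' 20;  python3 - <<'E'
from h import *
to(.583,-.415,.015,180)
cv2.imwrite("pics/wrist3.png",optics.camera("wrist")[:,:,::-1])
E
```

```text
time: 4.1
ee_pos: [0.5812, -0.3818, 0.0139]
tcp_rot: [-180.0, 0.0, -180.0]
wrist_force: [0.7, -4.1, 3.7]
opening: 0.0514
now [ 0.5812 -0.3818  0.0139] [-1.7996e+02  2.0000e-02 -1.7999e+02] F [ 0.7 -4.1  3.7] open 0.0514 q [ -33.   26.   11.   76.   -0. -123.]
row [-0.0018 -0.0332 -0.0011  0.0002]
```

View pics/wrist3.png

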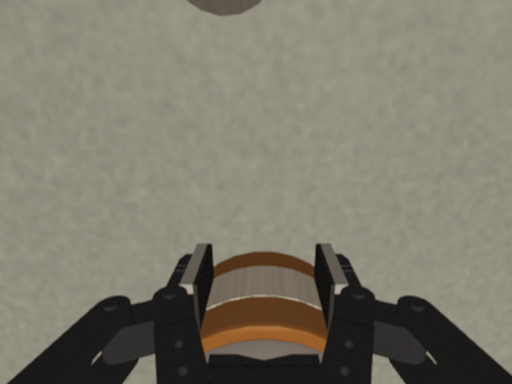

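```bash
python3 -m creep '[[0,-0.003,0,0,0,0,0.6],[-0.0065,-0.0026,0,0,0,-0.122,0.6],[-0.013,-0.0015,0,0,0,-0.244,0.6],[-0.0195,0.0005,0,0,0,-0.367,0.6],[-0.0255,0.0033,0,0,0,-0.489,0.6],[-0.0255,0.0033,0,0,0,-0.489,0.6]]' 20;  python3 - <<'E'
from h import *
to(.583,-.415,.015,180)
E
```

```text
time: 4.75
ee_pos: [0.6069, -0.378, 0.0127]
tcp_rot: [179.9, -0.0, -151.8]
wrist_force: [-0.3, -0.3, 0.7]
opening: 0.0514
now [ 0.6069 -0.378   0.0127] [ 1.7992e+02 -1.0000e-02 -1.5181e+02] F [-0.3 -0.3  0.7] open 0.0514 q [ -32.   29.   15.   77.    0. -150.]
row [ 0.0385 -0.0213 -0.0023  0.4919]
```

```bash
python3 -m creep '[[0,0.003,-0.001,0,0,0,0.6],[0,0.007,-0.002,0,0,0,0.6],[0,0.013,-0.002,0,0,0,0.6],[0,0.020,-0.002,0,0,0,0.6],[0,0.028,-0.002,0,0,0,0.6],[0,0.036,-0.002,0,0,0,0.6],[0,0.044,-0.002,0,0,0,0.6],[0,0.052,-0.002,0,0,0,0.6]]' 20;  python3 - <<'E'
from h import *
to(.583,-.415,.015,180)
E
python3 -m creep '[[0,0.008,0,0,0,0,0.6],[0,0.016,0,0,0,0,0.6],[0,0.024,0,0,0,0,0.6],[0,0.032,0,0,0,0,0.6],[0,0.040,0,0,0,0,0.6],[0,0.048,0,0,0,0,0.6],[0,0.056,0,0,0,0,0.6],[0,0.064,0,0,0,0,0.6]]' 20;  python3 - <<'E'
from h import *
to(.583,-.415,.015,180)
cv2.imwrite("pics/wrist4.png",optics.camera("wrist")[:,:,::-1])
cv2.imwrite("pics/top4.png",optics.camera("top")[:,:,::-1])
E
```

```text
time: 5.55
ee_pos: [0.5819, -0.332, 0.0157]
tcp_rot: [-180.0, 0.0, -152.0]
wrist_force: [0.2, -2.1, -0.7]
opening: 0.0514
now [ 0.5819 -0.332   0.0157] [-179.99    0.   -151.96] F [ 0.2 -2.1 -0.7] open 0.0514 q [ -30.   22.    7.   75.   -0. -148.]
row [ 0.038  -0.0737  0.0007  0.4894]
time: 6.35
ee_pos: [0.5519, -0.2757, 0.0156]
tcp_rot: [-180.0, 0.0, -152.0]
wrist_force: [1.2, -1.4, -0.5]
opening: 0.051
now [ 0.5519 -0.2757  0.0156] [-180.      0.   -151.96] F [ 1.2 -1.4 -0.5] open 0.051 q [ -27.   15.   -2.   73.   -0. -145.]
row [ 0.038  -0.1376  0.0006  0.4894]
```

View pics/wrist4.png

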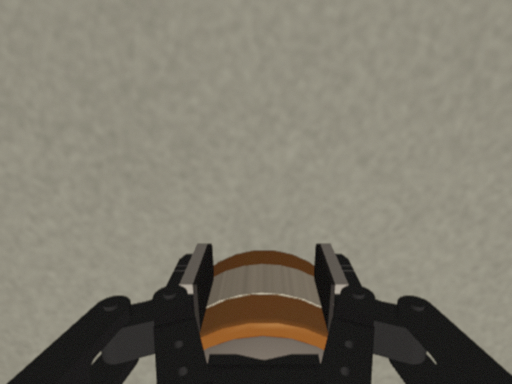

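View pics/top4.png

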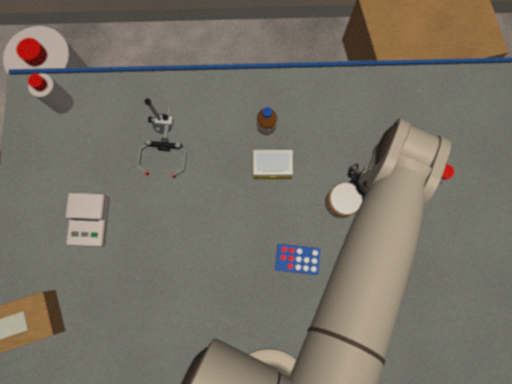

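```bash
python3 -m creep '[[0,0.008,0,0,0,0,0.6],[0,0.016,0,0,0,0,0.6],[0,0.024,0,0,0,0,0.6],[0,0.032,0,0,0,0,0.6],[0,0.040,0,0,0,0,0.6],[0,0.048,0,0,0,0,0.6],[0,0.049,0,0,0,0,0.6]]' 20;  python3 - <<'E'
from h import *
to(.583,-.415,.015,180)
E
```

```text
time: 7.15
ee_pos: [0.5286, -0.2321, 0.0156]
tcp_rot: [180.0, -0.0, -151.9]
wrist_force: [-0.2, -1.7, 0.1]
opening: 0.0512
now [ 0.5286 -0.2321  0.0156] [ 1.7997e+02 -1.0000e-02 -1.5193e+02] F [-0.2 -1.7  0.1] open 0.0512 q [ -24.   10.   -8.   72.    0. -142.]
row [ 0.0381 -0.187   0.0006  0.49  ]
```

```bash
python3 -m creep '[[0,-0.003,0,0,0,0,0.6],[0.0065,-0.0026,0,0,0,0.122,0.6],[0.013,-0.0015,0,0,0,0.244,0.6],[0.0195,0.0005,0,0,0,0.367,0.6],[0.0255,0.0033,0,0,0,0.489,0.6],[0.0255,0.0033,0,0,0,0.489,0.6]]' 20;  python3 - <<'E'
from h import *
to(.504,-.2,.016,180)
E
```

```text
time: 7.75
ee_pos: [0.5046, -0.2424, 0.0154]
tcp_rot: [180.0, -0.0, 179.9]
wrist_force: [-0.1, -0.3, -0.1]
opening: 0.051
now [ 0.5046 -0.2424  0.0154] [ 1.7998e+02 -3.0000e-02  1.7989e+02] F [-0.1 -0.3 -0.1] open 0.051 q [ -26.    8.  -11.   71.    0. -116.]
row [ 0.0007  0.0424 -0.0006 -0.0019]
```

```bash
python3 -m creep '[[0,0.003,0,0,0,-0.002,0.6],[0,0.007,0,0,0,-0.002,0.6],[0,0.013,0,0,0,-0.002,0.6],[0,0.020,0,0,0,-0.002,0.6],[0,0.028,0,0,0,-0.002,0.6],[0,0.036,0,0,0,-0.002,0.6],[0,0.044,0,0,0,-0.002,0.6],[0,0.052,0,0,0,-0.002,0.6]]' 20
python3 -m creep '[[0,0.008,0,0,0,0,0.6],[0,0.016,0,0,0,0,0.6],[0,0.024,0,0,0,0,0.6],[0,0.032,0,0,0,0,0.6],[0,0.040,0,0,0,0,0.6],[0,0.048,0,0,0,0,0.6],[0,0.056,0,0,0,0,0.6],[0,0.064,0,0,0,0,0.6]]' 20;  python3 - <<'E'
from h import *
to(.504,-.2,.016,180)
cv2.imwrite("pics/wrist5.png",optics.camera("wrist")[:,:,::-1])
cv2.imwrite("pics/top5.png",optics.camera("top")[:,:,::-1])
E
```

```text
time: 8.55
ee_pos: [0.505, -0.1892, 0.0156]
tcp_rot: [180.0, -0.0, -179.8]
wrist_force: [-1.1, -1.8, -0.1]
opening: 0.0514
time: 9.35
ee_pos: [0.5049, -0.1254, 0.0156]
tcp_rot: [180.0, -0.0, -179.9]
wrist_force: [-0.3, -1.8, -0.7]
opening: 0.0517
now [ 0.5049 -0.1254  0.0156] [ 180.     -0.   -179.86] F [-0.3 -1.8 -0.7] open 0.0517 q [ -14.    2.  -17.   71.    0. -104.]
row [ 0.001  -0.0746 -0.0004  0.0024]
```

View pics/wrist5.png

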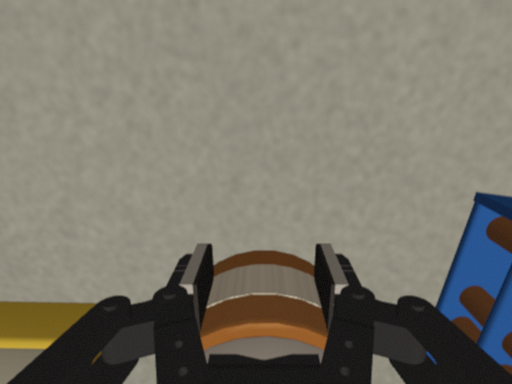

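View pics/top5.png

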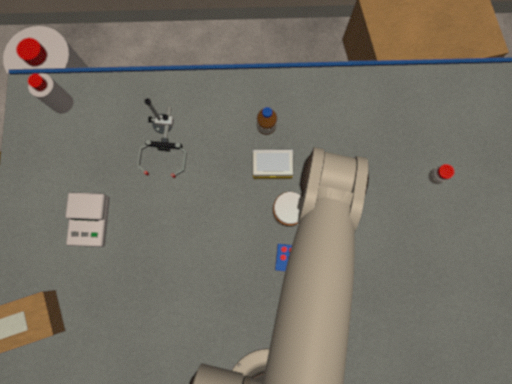

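```bash
python3 -m creep '[[0,0.008,0,0,0,0.002,0.6],[0,0.017,0,0,0,0.002,0.6],[0,0.027,0,0,0,0.002,0.6],[0,0.037,0,0,0,0.002,0.6],[0,0.047,0,0,0,0.002,0.6],[0,0.057,0,0,0,0.002,0.6],[0,0.067,0,0,0,0.002,0.6],[0,0.077,0,0,0,0.002,0.6]]' 20
python3 -m creep '[[0,0.010,0,0,0,0,0.6],[0,0.020,0,0,0,0,0.6],[0,0.030,0,0,0,0,0.6],[0,0.040,0,0,0,0,0.6],[0,0.050,0,0,0,0,0.6],[0,0.060,0,0,0,0,0.6],[0,0.070,0,0,0,0,0.6],[0,0.080,0,0,0,0,0.6]]' 20
python3 -m creep '[[0,0.010,0,0,0,0,0.6],[0,0.020,0,0,0,0,0.6],[0,0.030,0,0,0,0,0.6],[0,0.040,0,0,0,0,0.6],[0,0.050,0,0,0,0,0.6],[0,0.060,0,0,0,0,0.6],[0,0.070,0,0,0,0,0.6],[0,0.080,0,0,0,0,0.6]]' 20;  python3 - <<'E'
from h import *
to(.504,.264,.016,180)
cv2.imwrite("pics/wrist6.png",optics.camera("wrist")[:,:,::-1])
E
```

```text
time: 10.25
ee_pos: [0.5047, -0.0482, 0.0156]
tcp_rot: [-180.0, 0.0, -180.0]
wrist_force: [0.5, -2.1, 1.2]
opening: 0.0512
time: 11.05
ee_pos: [0.5047, 0.0318, 0.0156]
tcp_rot: [180.0, -0.0, -180.0]
wrist_force: [0.4, -2.6, 0.9]
opening: 0.0514
time: 11.85
ee_pos: [0.5046, 0.1118, 0.0156]
tcp_rot: [-180.0, -0.0, -180.0]
wrist_force: [0.4, -2.5, 1.4]
opening: 0.0512
now [0.5046 0.1118 0.0156] [-180.     -0.   -179.98] F [ 0.4 -2.5  1.4] open 0.0512 q [ 12.   2. -17.  71.  -0. -78.]
row [ 0.0005  0.1522 -0.0004  0.0004]
```

View pics/wrist6.png

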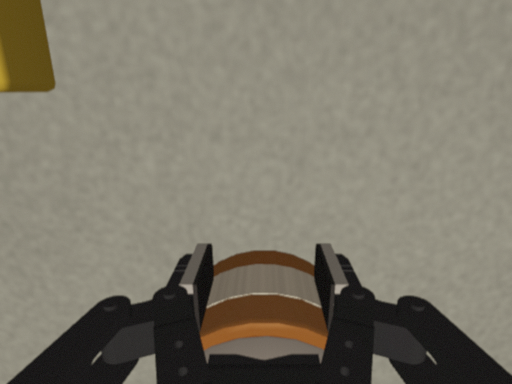

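```bash
python3 -m creep '[[0,0.010,0,0,0,0,0.6],[0,0.020,0,0,0,0,0.6],[0,0.030,0,0,0,0,0.6],[0,0.040,0,0,0,0,0.6],[0,0.050,0,0,0,0,0.6],[0,0.060,0,0,0,0,0.6],[0,0.070,0,0,0,0,0.6],[0,0.080,0,0,0,0,0.6]]' 20
python3 -m creep '[[0,0.010,0,0,0,0,0.6],[0,0.020,0,0,0,0,0.6],[0,0.030,0,0,0,0,0.6],[0,0.040,0,0,0,0,0.6],[0,0.050,0,0,0,0,0.6],[0,0.060,0,0,0,0,0.6],[0,0.067,0,0,0,0,0.6],[0,0.072,0,0,0,0,0.6]]' 20
python3 -m creep '[[0,-0.003,0,0,0,0,0.6],[0,-0.004,0,0,0,0,0.6]]'
 python3 - <<'E'
from h import *
to(.504,.264,.016,180)
im=optics.camera("top")[:,:,::-1];cv2.imwrite("pics/top7.png",im)
cv2.imwrite("pics/top7z.png",cv2.resize(im[90:240,60:260],None,fx=4,fy=4,interpolation=cv2.INTER_CUBIC))
cv2.imwrite("pics/wrist7.png",optics.camera("wrist")[:,:,::-1])
E
```

```text
time: 12.7
ee_pos: [0.5046, 0.1918, 0.0155]
tcp_rot: [180.0, -0.0, -180.0]
wrist_force: [0.9, -2.3, -0.2]
opening: 0.0512
time: 13.5
ee_pos: [0.5045, 0.2636, 0.0155]
tcp_rot: [-180.0, -0.0, -180.0]
wrist_force: [-0.6, -1.9, 0.4]
opening: 0.0514
time: 13.7
ee_pos: [0.5045, 0.2588, 0.0156]
tcp_rot: [180.0, -0.0, -180.0]
wrist_force: [0.3, 0.7, -0.1]
opening: 0.0508
now [0.5045 0.2588 0.0156] [ 1.7999e+02 -1.0000e-02 -1.7997e+02] F [ 0.3  0.7 -0.1] open 0.0508 q [ 27.   9. -10.  71.   0. -63.]
row [ 0.0005  0.0052 -0.0004  0.0006]
```

View pics/top7z.png

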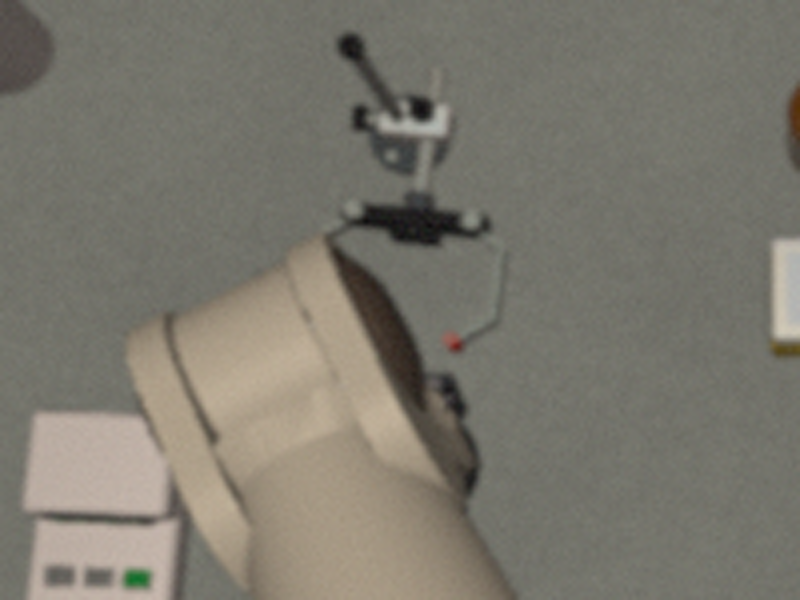

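```bash
python3 -m creep '[[0.0085,-0.0027,0,0,0,0.1415,0.6],[0.0168,-0.0009,0,0,0,0.283,0.6],[0.0247,0.002,0,0,0,0.4245,0.6],[0.0322,0.0061,0,0,0,0.566,0.6],[0.039,0.0111,0,0,0,0.7075,0.6],[0.045,0.0171,0,0,0,0.849,0.6],[0.045,0.0171,0,0,0,0.849,0.6]]'
python3 -m creep '[[0.0085,0.0006,0,0,0,0.1415,0.5],[0.0168,0.0024,0,0,0,0.283,0.5],[0.0247,0.0053,0,0,0,0.4245,0.5],[0.0322,0.0094,0,0,0,0.566,0.5],[0.039,0.0144,0,0,0,0.7075,0.45],[0.045,0.0204,0,0,0,0.849,0.45],[0.045,0.0204,0,0,0,0.849,0.45]]'
 python3 - <<'E'
from h import *
to(.504-.060*.992,.316+.06*.127,.016,82.7)
im=optics.camera("top")[:,:,::-1];cv2.imwrite("pics/top8.png",im)
cv2.imwrite("pics/top8z.png",cv2.resize(im[90:240,60:260],None,fx=4,fy=4,interpolation=cv2.INTER_CUBIC))
cv2.imwrite("pics/wrist8.png",optics.camera("wrist")[:,:,::-1])
im=optics.camera("scene")[:,:,::-1];cv2.imwrite("pics/sc8.png",im)
cv2.imwrite("pics/sc8z.png",cv2.resize(im[140:270,280:440],None,fx=5,fy=4.5,interpolation=cv2.INTER_CUBIC))
E
```

```text
time: 14.5
ee_pos: [0.4592, 0.2762, 0.0157]
tcp_rot: [180.0, -0.0, 131.3]
wrist_force: [0.6, 0.0, 0.2]
opening: 0.0511
time: 15.2
ee_pos: [0.4455, 0.3236, 0.0156]
tcp_rot: [180.0, -0.0, 82.9]
wrist_force: [-0.7, -0.5, 0.7]
opening: 0.0383
now [0.4455 0.3236 0.0156] [ 1.7998e+02 -2.0000e-02  8.2860e+01] F [-0.7 -0.5  0.7] open 0.0383 q [ 36.   7. -12.  71.   0.  43.]
row [-0.0001 -0.001  -0.0004  0.0027]
```

View pics/top8z.png

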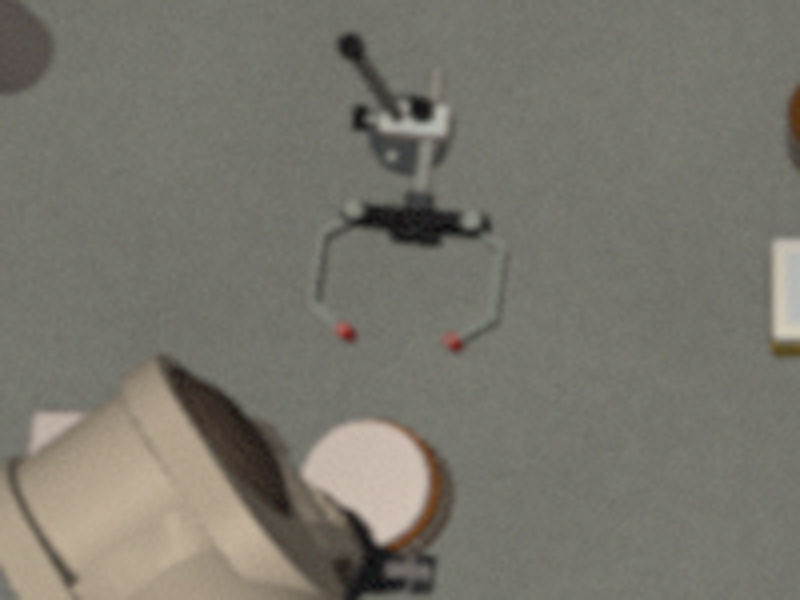

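View pics/wrist8.png

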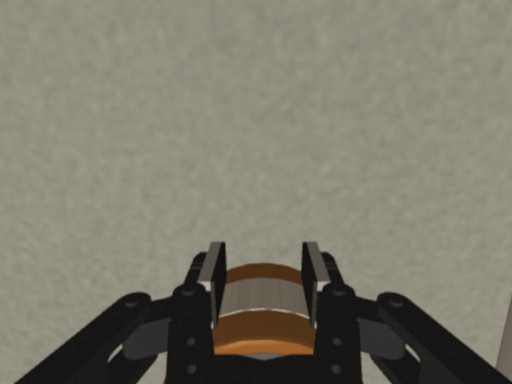

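View pics/sc8z.png

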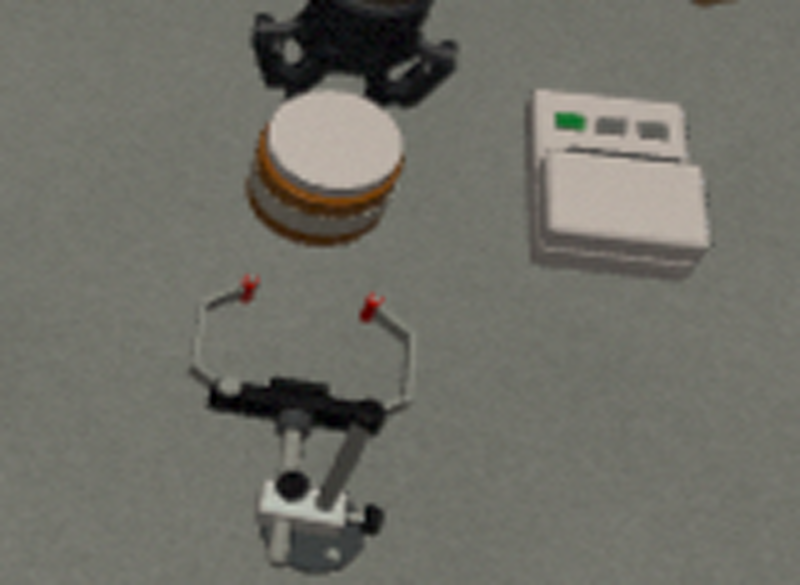

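```bash
python3 - <<'E'
from h import *
print(ray("scene",346.7,171,.076))
im=cv2.imread("pics/sc8.png");hsv=cv2.cvtColor(im,cv2.COLOR_BGR2HSV);m=mask(hsv,(0,0,165),(180,60,255));m[:,370:]=0;m[:,:325]=0;m[:155]=0;m[195:]=0
c=max(cv2.findContours(m,0,1)[0],key=cv2.contourArea);e=cv2.fitEllipse(cv2.convexHull(c));print(e,ray("scene",*e[0],.076))
E
```

```text
[0.50845707 0.31536534 0.076     ]
((346.57293701171875, 170.6058807373047), (20.51974868774414, 25.941179275512695), 103.95342254638672) [0.50688454 0.31500368 0.076     ]
```

```bash
python3 -m creep '[[0,0.003,0,0,0,0.003,0.45],[0,0.006,0,0,0,0.003,0.45],[0,0.011,0,0,0,0.003,0.45],[0,0.018,0,0,0,0.003,0.45],[0,0.026,0,0,0,0.003,0.45],[0,0.034,0,0,0,0.003,0.45],[0,0.042,0,0,0,0.003,0.45],[0,0.050,0,0,0,0.003,0.45]]'
python3 -m creep '[[0,0.006,0,0,0,0,0.45],[0,0.011,0,0,0,0,0.45],[0,0.016,0,0,0,0,0.45],[0,0.020,0,0,0,0,0.45],[0,0.024,0,0,0,0,0.45]]'
 python3 - <<'E'
from h import *
to(.52,.3145,.016,82.7)
im=optics.camera("top")[:,:,::-1]
cv2.imwrite("pics/top9z.png",cv2.resize(im[90:240,60:260],None,fx=4,fy=4,interpolation=cv2.INTER_CUBIC))
cv2.imwrite("pics/wrist9.png",optics.camera("wrist")[:,:,::-1])
im=optics.camera("scene")[:,:,::-1]
cv2.imwrite("pics/sc9z.png",cv2.resize(im[140:270,280:440],None,fx=5,fy=4.5,interpolation=cv2.INTER_CUBIC))
E
```

```text
time: 16.15
ee_pos: [0.4955, 0.3168, 0.0156]
tcp_rot: [-180.0, 0.0, 82.6]
wrist_force: [-3.3, 0.3, 1.7]
opening: 0.0385
time: 16.65
ee_pos: [0.5187, 0.3138, 0.0156]
tcp_rot: [-180.0, 0.0, 82.6]
wrist_force: [-2.6, 0.4, 1.6]
opening: 0.0384
now [0.5187 0.3138 0.0156] [-179.99    0.     82.57] F [-2.6  0.4  1.6] open 0.0384 q [31. 14. -4. 72.  0. 39.]
row [ 0.0009  0.0012 -0.0004 -0.0023]
```

View pics/top9z.png

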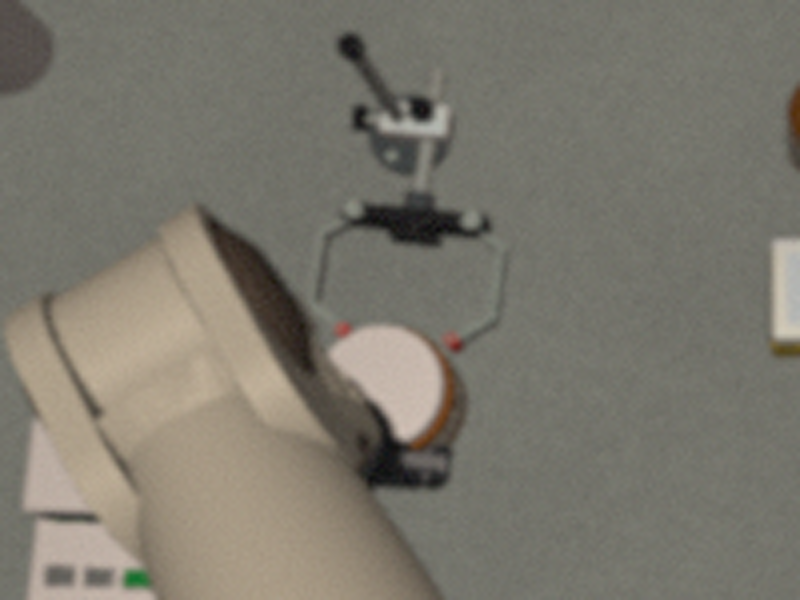

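View pics/sc9z.png

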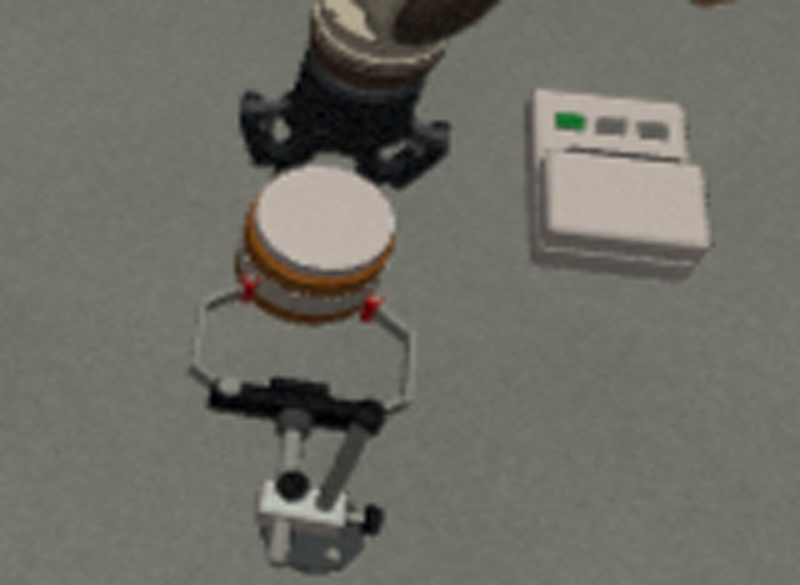

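```bash
for i in 1; do python3 -m creep '[[0.0004,0.003,0,0,0,-0.002,0.45],[0.0004,0.006,0,0,0,-0.002,0.45],[0.0004,0.009,0,0,0,-0.002,0.45],[0.0004,0.012,0,0,0,-0.002,0.45]]'; done
python3 -m creep '[[0,0.002,0,0,0,0,0.45],[0,0.004,0,0,0,0,0.45],[0,0.006,0,0,0,0,0.45]]'
python3 -m creep '[[0,0.002,0,0,0,0,0.45],[0,0.004,0,0,0,0,0.45],[0,0.006,0,0,0,0,0.45]]'
```

```text
time: 17.2
ee_pos: [0.5302, 0.3128, 0.0155]
tcp_rot: [-179.9, -0.0, 82.7]
wrist_force: [-5.7, 0.9, 2.5]
opening: 0.0386
time: 17.5
ee_pos: [0.5359, 0.312, 0.0155]
tcp_rot: [-179.9, 0.0, 82.7]
wrist_force: [-6.5, -0.2, 1.4]
opening: 0.0384
time: 17.8
ee_pos: [0.5419, 0.3112, 0.0155]
tcp_rot: [-179.9, 0.0, 82.7]
wrist_force: [-6.1, 1.3, 1.8]
opening: 0.0381
```

```bash
python3 -m creep '[[0,0.002,0,0,0,0,0.45],[0,0.004,0,0,0,0,0.45],[0,0.006,0,0,0,0,0.45]]'
python3 -m creep '[[0,0.002,0,0,0,0,0.45],[0,0.004,0,0,0,0,0.45],[0,0.006,0,0,0,0,0.45]]'
python3 -m creep '[[0,0.002,0,0,0,0,0.45],[0,0.004,0,0,0,0,0.45],[0,0.006,0,0,0,0,0.45]]'
```

```text
time: 18.1
ee_pos: [0.548, 0.3104, 0.0155]
tcp_rot: [-179.9, 0.0, 82.7]
wrist_force: [-4.9, 0.4, 1.6]
opening: 0.0387
time: 18.4
ee_pos: [0.5544, 0.3096, 0.0155]
tcp_rot: [-180.0, 0.0, 82.7]
wrist_force: [-3.6, 1.6, 1.4]
opening: 0.0383
time: 18.7
ee_pos: [0.5605, 0.3088, 0.0155]
tcp_rot: [180.0, 0.0, 82.7]
wrist_force: [-2.4, 0.2, -0.9]
opening: 0.0384
```

```bash
python3 -m creep '[[0,0.002,0,0,0,0,0.45],[0,0.004,0,0,0,0,0.45],[0,0.006,0,0,0,0,0.45]]'
python3 -m creep '[[0,0.002,0,0,0,0,0.45],[0,0.004,0,0,0,0,0.45]]'
python3 -m creep '[[0,0.002,0,0,0,0,0.45],[0,0.004,0,0,0,0,0.45]]'
 python3 - <<'E'
from h import *
to(.52,.3145,.016,82.7)
im=optics.camera("top")[:,:,::-1]
cv2.imwrite("pics/topaz.png",cv2.resize(im[90:240,60:260],None,fx=4,fy=4,interpolation=cv2.INTER_CUBIC))
cv2.imwrite("pics/wrista.png",optics.camera("wrist")[:,:,::-1])
im=optics.camera("scene")[:,:,::-1]
cv2.imwrite("pics/scaz.png",cv2.resize(im[140:270,280:440],None,fx=5,fy=4.5,interpolation=cv2.INTER_CUBIC))
E
```

```text
time: 19.0
ee_pos: [0.5665, 0.308, 0.0155]
tcp_rot: [180.0, 0.0, 82.7]
wrist_force: [-1.5, 1.0, -0.6]
opening: 0.0382
time: 19.2
ee_pos: [0.5705, 0.3076, 0.0156]
tcp_rot: [180.0, -0.0, 82.7]
wrist_force: [-1.5, 0.7, -0.4]
opening: 0.0386
time: 19.4
ee_pos: [0.5745, 0.307, 0.0157]
tcp_rot: [180.0, -0.0, 82.7]
wrist_force: [-0.2, 1.0, -0.4]
opening: 0.0384
now [0.5745 0.307  0.0157] [ 1.7998e+02 -1.0000e-02  8.2670e+01] F [-0.2  1.  -0.4] open 0.0384 q [28. 20.  4. 74. -0. 35.]
row [ 0.0004 -0.055  -0.0003 -0.0005]
```

View pics/wrista.png

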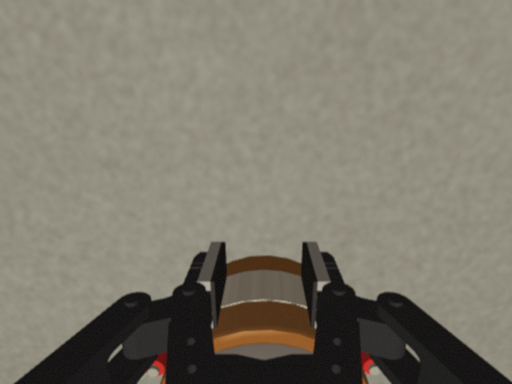

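View pics/scaz.png

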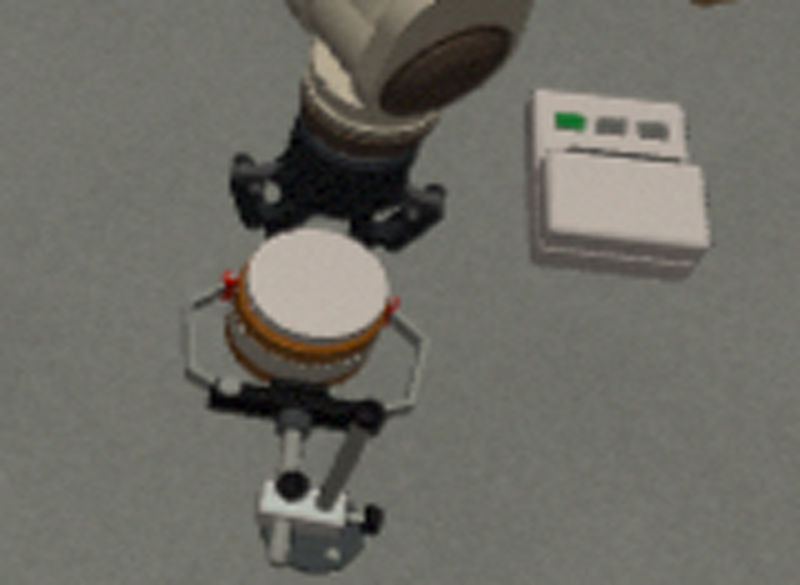

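```bash
python3 -m creep '[[0,0.002,0,0,0,0,0.45],[0,0.004,0,0,0,0,0.45]]'
python3 -m creep '[[0,0.001,0,0,0,0,0.45],[0,0.002,0,0,0,0,0.45]]'
python3 -m creep '[[0,0.001,0,0,0,0,0.45],[0,0.002,0,0,0,0,0.45]]'
python3 -m creep '[[0,0.001,0,0,0,0,0.45],[0,0.001,0,0,0,0,0.45]]'
```

```text
time: 19.75
ee_pos: [0.5782, 0.3066, 0.0157]
tcp_rot: [180.0, -0.0, 82.7]
wrist_force: [0.6, 0.4, 0.9]
opening: 0.0383
time: 19.95
ee_pos: [0.5802, 0.3063, 0.0157]
tcp_rot: [180.0, -0.0, 82.7]
wrist_force: [-0.4, 1.0, 0.3]
opening: 0.0385
time: 20.15
ee_pos: [0.5822, 0.306, 0.0156]
tcp_rot: [180.0, -0.0, 82.7]
wrist_force: [-1.5, 0.6, 0.1]
opening: 0.0384
time: 20.35
ee_pos: [0.5832, 0.3058, 0.0155]
tcp_rot: [180.0, 0.0, 82.7]
wrist_force: [0.7, 0.1, -0.3]
opening: 0.0382
```

```bash
python3 - <<'E'
from h import *
cv2.imwrite("pics/wristb.png",optics.camera("wrist")[:,:,::-1])
im=optics.camera("scene")[:,:,::-1]
cv2.imwrite("pics/scbz.png",cv2.resize(im[160:250,300:400],None,fx=7,fy=6,interpolation=cv2.INTER_CUBIC))
E
```

```text
(no output)
```

View pics/wristb.png

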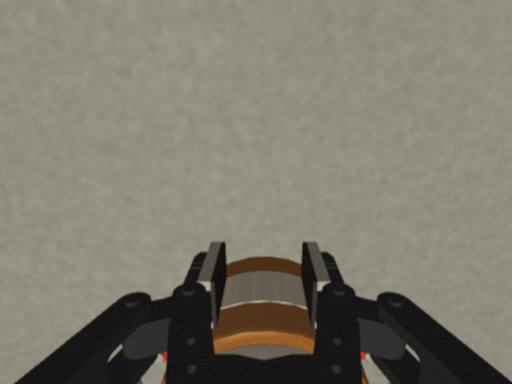

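View pics/scbz.png

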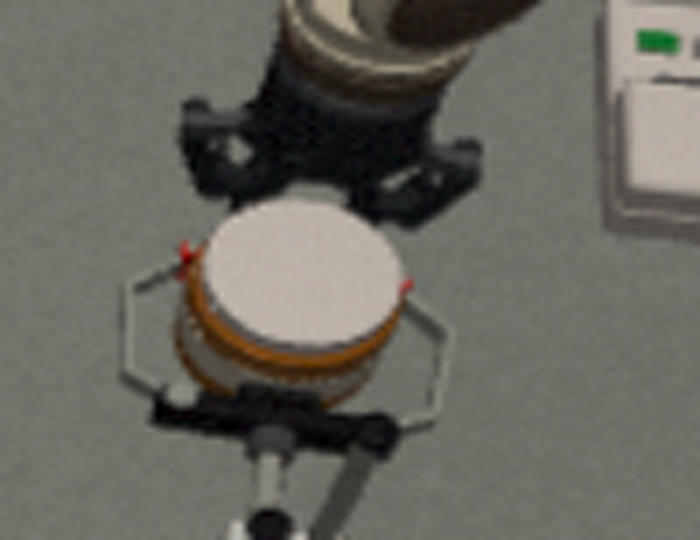

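```bash
for k in 1; do python3 -m creep '[[0,0.001,0,0,0,0,0.45],[0,0.001,0,0,0,0,0.45]]'; done
python3 -m creep '[[0,0.001,0,0,0,0,0.45],[0,0.001,0,0,0,0,0.45]]' | tail -4
python3 -m creep '[[0,0.001,0,0,0,0,0.45],[0,0.001,0,0,0,0,0.45]]'| tail -4
python3 -m creep '[[0,0.001,0,0,0,0,0.45],[0,0.001,0,0,0,0,0.45]]'| tail -4
```

```text
time: 20.65
ee_pos: [0.5841, 0.3058, 0.0155]
tcp_rot: [180.0, 0.0, 82.7]
wrist_force: [-0.7, 0.2, -0.2]
opening: 0.0384
ee_pos: [0.5851, 0.3056, 0.0156]
tcp_rot: [180.0, 0.0, 82.7]
wrist_force: [0.0, -0.3, -0.2]
opening: 0.0383
ee_pos: [0.5861, 0.3055, 0.0156]
tcp_rot: [180.0, -0.0, 82.7]
wrist_force: [0.7, -0.4, 0.3]
opening: 0.0382
ee_pos: [0.5871, 0.3054, 0.0156]
tcp_rot: [180.0, -0.0, 82.7]
wrist_force: [-0.2, 0.0, 0.6]
opening: 0.0384
```

```bash
python3 -m creep '[[0,0.001,0,0,0,0,0.45],[0,0.001,0,0,0,0,0.45]]' | grep -E "ee|for"
python3 -m creep '[[0,0.001,0,0,0,0,0.45],[0,0.001,0,0,0,0,0.45]]'| grep -E "ee|for"
python3 -m creep '[[0,0.001,0,0,0,0,0.45],[0,0.001,0,0,0,0,0.45]]'| grep -E "ee|for"
python3 - <<'E'
from h import *
cv2.imwrite("pics/wristc.png",optics.camera("wrist")[:,:,::-1])
im=optics.camera("scene")[:,:,::-1]
cv2.imwrite("pics/sccz.png",cv2.resize(im[160:250,300:400],None,fx=7,fy=6,interpolation=cv2.INTER_CUBIC))
im=optics.camera("top")[:,:,::-1]
cv2.imwrite("pics/topcz.png",cv2.resize(im[90:240,60:260],None,fx=4,fy=4,interpolation=cv2.INTER_CUBIC))
E
```

```text
ee_pos: [0.5881, 0.3053, 0.0155]
wrist_force: [-0.5, -0.5, -0.0]
ee_pos: [0.5888, 0.3052, 0.0155]
wrist_force: [-1.4, 1.6, 1.4]
ee_pos: [0.5896, 0.3052, 0.0156]
wrist_force: [-4.7, 1.4, 1.3]
```

View pics/wristc.png

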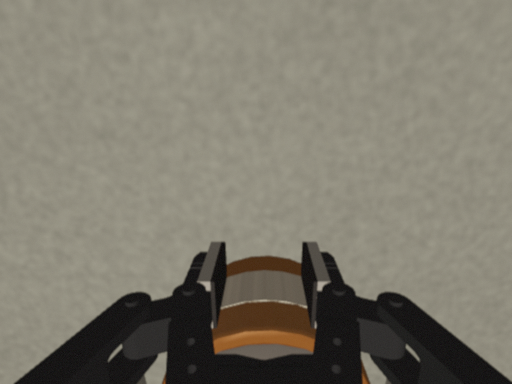

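View pics/sccz.png

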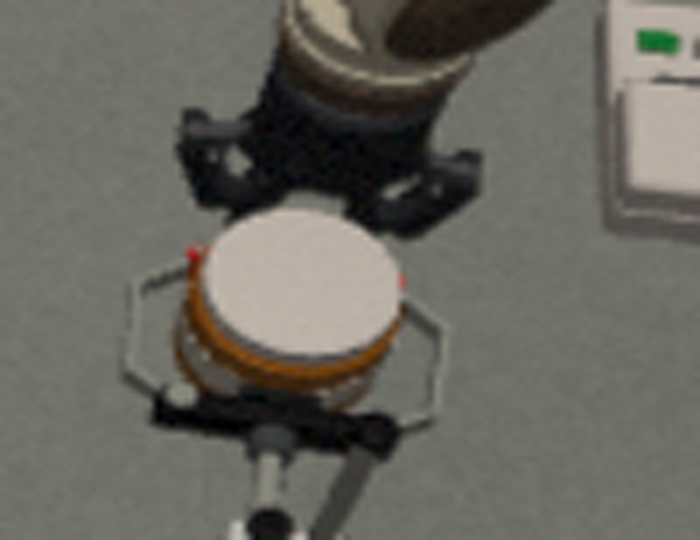

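View pics/topcz.png

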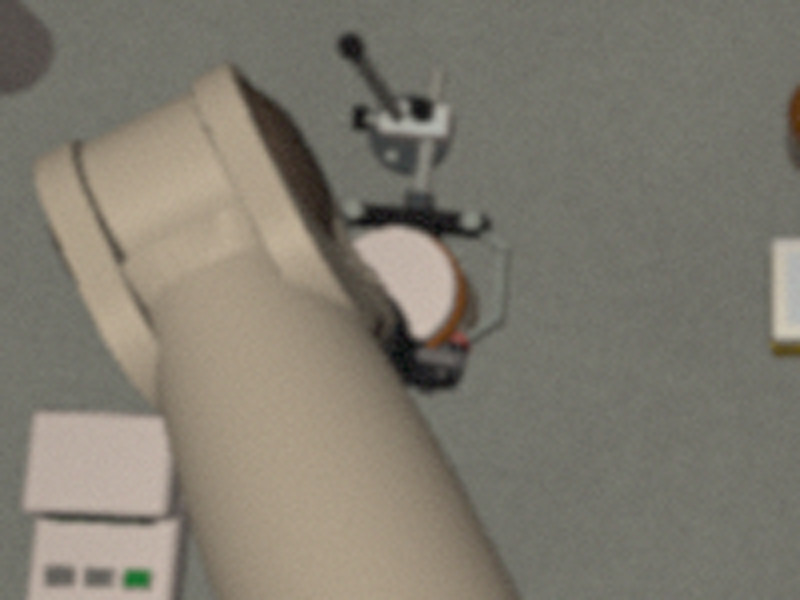

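```bash
python3 -m creep '[[0,0.001,0,0,0,0,0.45],[0,0.001,0,0,0,0,0.45]]' | grep -E "ee|for"
python3 -m creep '[[0,0.001,0,0,0,0,0.45],[0,0.001,0,0,0,0,0.45]]'| grep -E "ee|for"
```

```text
ee_pos: [0.5904, 0.3051, 0.0155]
wrist_force: [-5.9, 3.0, 2.6]
ee_pos: [0.591, 0.3052, 0.0155]
wrist_force: [-8.3, 2.0, 2.9]
```

```bash
python3 -m creep '[[0,0.001,0,0,0,0,0.45],[0,0.001,0,0,0,0,0.45]]' | grep -E "ee|for"
python3 -m creep '[[0,0.001,0,0,0,0,0.45],[0,0.001,0,0,0,0,0.45]]'| grep -E "ee|for"
```

```text
ee_pos: [0.5916, 0.3052, 0.0155]
wrist_force: [-9.9, 3.0, 3.6]
ee_pos: [0.5923, 0.3052, 0.0155]
wrist_force: [-12.2, 3.0, 4.5]
```

```bash
python3 -m creep '[[0,-0.002,0,0,0,0,0.45],[0,-0.005,0,0,0,0,0.45],[0,-0.010,0,0,0,0,0.45],[0,-0.020,0,0,0,0,0.45],[0,-0.040,0,0,0,0,0.45],[0,-0.065,0,0,0,0,0.45],[0,-0.095,0,0,0,0,0.45],[0,-0.125,0,0,0,0,0.45]]'
python3 -m creep '[[0,-0.03,-0.03,0,0,0,0.45],[0,-0.06,-0.07,0,0,0,0.45],[0,-0.09,-0.11,0,0,0,0.45],[0,-0.09,-0.15,0,0,0,0.45],[0,-0.09,-0.16,0,0,0,0.45],[0,-0.09,-0.16,0,0,0,0.45]]'
python3 - <<'E'
from h import *
to(.3,.3,.2,82.7)
im=optics.camera("scene")[:,:,::-1]; cv2.imwrite("pics/scd.png",im)
cv2.imwrite("pics/scdz.png",cv2.resize(im[160:250,300:400],None,fx=7,fy=6,interpolation=cv2.INTER_CUBIC))
im=optics.camera("top")[:,:,::-1]; cv2.imwrite("pics/topd.png",im)
cv2.imwrite("pics/topdz.png",cv2.resize(im[90:200,120:240],None,fx=6,fy=5,interpolation=cv2.INTER_CUBIC))
E
```

```text
time: 23.6
ee_pos: [0.4686, 0.3203, 0.0155]
tcp_rot: [180.0, 0.0, 82.6]
wrist_force: [0.2, -0.3, 0.4]
opening: 0.0381
time: 24.2
ee_pos: [0.3811, 0.3325, 0.1775]
tcp_rot: [179.8, -0.2, 82.7]
wrist_force: [0.5, -0.1, -1.1]
opening: 0.0384
now [0.3811 0.3325 0.1775] [ 1.7984e+02 -1.7000e-01  8.2690e+01] F [ 0.5 -0.1 -1.1] open 0.0384 q [41. -2. -3. 89. -0. 48.]
row [-0.0425 -0.0763 -0.0225 -0.0002]
```

View pics/scdz.png

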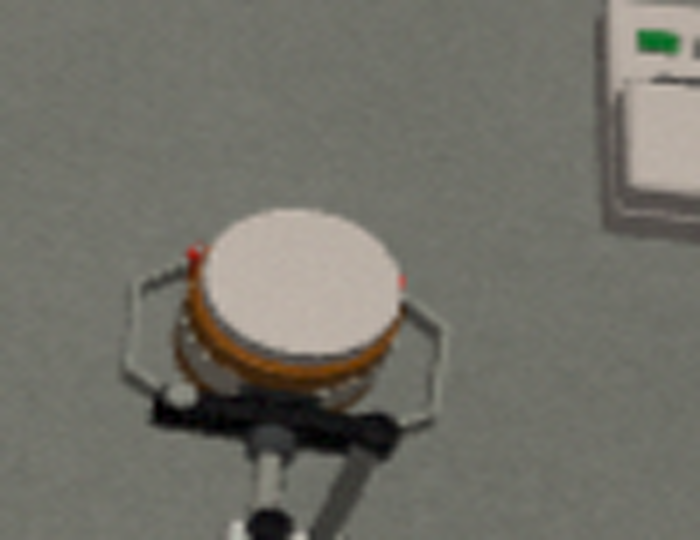

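View pics/topdz.png

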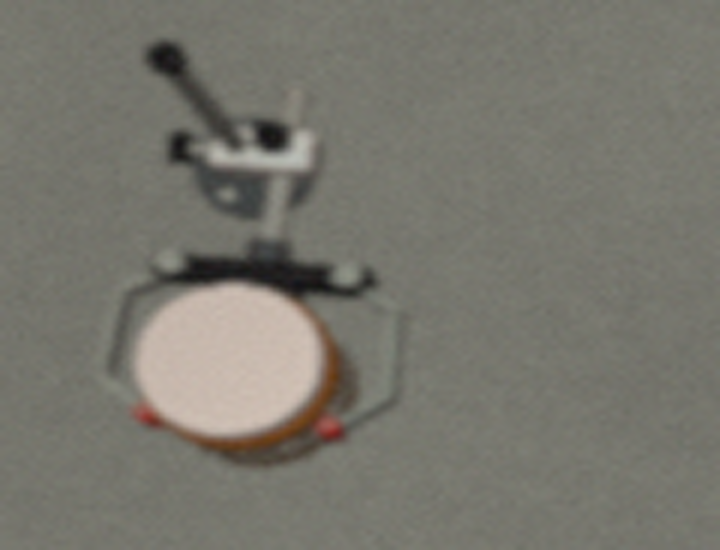

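```bash
python3 - <<'E'
from h import *
a=ray("top",120+147.5/6-.5,90+412.5/5-.5,.033);b=ray("top",120+330.5/6-.5,90+427.5/5-.5,.033)
print(a,b,"spacing",np.linalg.norm(a-b))
O=np.array([.783,.281]);u=np.array([.992,-.127]);v=np.array([.127,.992])
for n,roi in (("top",(140,135,178,180)),("scene",(325,190,362,222))):
    im=cv2.imread("pics/%sd.png"%("top" if n=="top" else "sc"));hsv=cv2.cvtColor(im,cv2.COLOR_BGR2HSV);m=mask(hsv,(0,0,160),(180,60,255))
    k=np.zeros_like(m);k[roi[1]:roi[3],roi[0]:roi[2]]=1;m*=k
    c=max(cv2.findContours(m,0,1)[0],key=cv2.contourArea);e=cv2.fitEllipse(cv2.convexHull(c));p=ray(n,*e[0],.076)[:2];print(n,e,p,"clip frame",(p-O)@u,(p-O)@v)
for q in (a,b): print("roller",(q[:2]-O)@u,(q[:2]-O)@v)
for n in ("top",):
    im=cv2.imread("pics/topd.png");hsv=cv2.cvtColor(im,cv2.COLOR_BGR2HSV)
    print([c for c,s in blobs(mask(hsv,(0,150,80),(6,255,255)),50)],[c for c,s in blobs(mask(hsv,(105,140,60),(125,255,255)),40)])
E
```

```text
[0.62493148 0.34671461 0.033     ] [0.61385849 0.25694101 0.033     ] spacing 0.09045390870374187
top ((157.5030975341797, 161.52308654785156), (29.230365753173828, 31.018508911132812), 68.89363861083984) [0.64452722 0.29741086] clip frame -0.1394491758586642 -0.0013064673793950273
scene ((342.7823791503906, 206.45384216308594), (23.279420852661133, 27.934757232666016), 108.63188171386719) [0.64621475 0.29834168] clip frame -0.13789336361704643 -0.00016877905527364943
roller -0.16514972731663868 0.04511419145861444
roller -0.16473288821699292 -0.04534748525314363
[array([30.7, 50.5]), array([36.2, 81.3]), array([445.7, 171.2])] [array([264.5,  65.4]), array([266.7, 111.8]), array([286.2, 263.5]), array([306.7, 251.7])]
```

```bash
python3 -c "
from h import *
print(bot.job_done())"
```

```text
the job is handed in; nothing more can be done
None
```

The jar is fully home in the sprung clip and the job is handed in, at about 24 s of the 72 s allowed. No verdict is reported, so what follows rests on my own last checks.

**What I did:** I slid the jar along the bench with the part-open fingers as a cradle. It went diagonally to the lane, then straight along +y down the middle between the tip box and the rack, with about 47 mm spare on each side. I then swung the fingers round the jar and pushed it along the clip's axis through the rollers. Home showed as the resistance climbing while pushing on to the pad; I stopped at about 13 N and backed away.

**Last checks:**
- **Rollers:** both are closed behind the jar, 90.5 mm apart, which works out at about 0.059 rad per arm against the 0.055 expected.
- **Jar position:** its centre is about 138–139 mm in front of the clip's origin and within about 1.5 mm of its axis. The two camera views agree to about 2 mm, and the jar looks upright.
- **Other bottles:** in the top view the reagent and sample bottles are at the same pixels as at the start.
- **Forces:** the highest wrist reading was about 13 N, just before backing away. Readings came only at the end of each move, so a brief peak in between would not show.
- **Robot:** it is clear of everything, about 0.27 m from the jar's centre and 0.18 m above the bench.

No check failed.

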